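# Make up two staining kits on the lab bench

### The job

Make up the two staining kits from the stock on the bench: the red tray gets the green bottle and the blue slide box, the dark tray gets the brown bottle and the yellow slide box. In each tray stand the bottle upright in the short bay and the slide box flat on its underside in the long bay, each resting on the bay floor, set down gently and not dropped. Leave the white bottle, the grey slide box, the beaker and the pipette-tip box where they are.

Things in the scene. Friction and masses are not known exactly. Their poses are not given: they have to be found in the camera images.
- green_bottle: Green reagent bottle with a small paper band: body 38 mm in diameter up to 46 mm height, tapering to a green screw cap 26 mm in diameter; 70 mm tall in all, about 70 g. Stands upright at the start. Origin: centre of its underside; z up along the bottle. For the red tray.
- amber_bottle: Brown (amber) reagent bottle with a small paper band: body 38 mm in diameter up to 46 mm height, tapering to a brown screw cap 26 mm in diameter; 70 mm tall in all, about 70 g. Stands upright at the start. Origin: centre of its underside; z up along the bottle. For the dark tray.
- white_bottle: White reagent bottle with a small paper band: body 38 mm in diameter up to 46 mm height, tapering to a purple screw cap 26 mm in diameter; 70 mm tall in all, about 70 g. Stands upright at the start. Origin: centre of its underside; z up along the bottle. Not part of either kit: stays where it is.
- blue_box: Blue plastic slide box (closed, one rigid piece; white paper patch on top): 84 mm long (its x axis) x 34 mm wide (its y axis) x 40 mm high (z), about 80 g. Stands on its 84 x 34 underside at the start. Origin: centre of the underside. For the red tray.
- yellow_box: Yellow plastic slide box (closed, one rigid piece; white paper patch on top): 84 mm long (its x axis) x 34 mm wide (its y axis) x 40 mm high (z), about 80 g. Stands on its 84 x 34 underside at the start. Origin: centre of the underside. For the dark tray.
- grey_box: Grey plastic slide box (closed, one rigid piece; white paper patch on top): 84 mm long (its x axis) x 34 mm wide (its y axis) x 40 mm high (z), about 80 g. Stands on its 84 x 34 underside at the start. Origin: centre of the underside. Not part of either kit: stays where it is.
- red_tray: Red kit tray (lighter red rims), fixed, 70 (x) x 178 mm (y). Floor 4 mm thick; walls and divider 4 mm thick, tops 12 mm above the bench. Origin: centre of its underside, on the bench. Short bay (bottle), 62 x 62 mm inside, centred at x 0, y -54 mm; long bay (slide box), 62 (x) x 104 mm (y) inside, centred at x 0, y +33 mm; bay floors 4 mm above the origin. May stand turned either way round: read its axes.
- dark_tray: Dark grey kit tray (nearly black floor, grey rims), fixed, 70 (x) x 178 mm (y). Floor 4 mm thick; walls and divider 4 mm thick, tops 12 mm above the bench. Origin: centre of its underside, on the bench. Short bay (bottle), 62 x 62 mm inside, centred at x 0, y -54 mm; long bay (slide box), 62 (x) x 104 mm (y) inside, centred at x 0, y +33 mm; bay floors 4 mm above the origin. May stand turned either way round: read its axes.
- beaker: Empty pale blue-grey beaker, 66 mm in diameter, 75 mm tall, loose. Origin: centre of its underside. Leave it alone.
- tip_box: Pipette-tip box, white with a blue lid, 84 x 84 mm, 62 mm tall, loose. Origin: centre of its underside. Leave it alone.
Things that resemble listed ones, but are neither listed nor needed, are in the scene too. There is more than one size of the yellow_box; the one meant has the size given above.

How it is judged:
At the end, for the whole second after the job is handed in: Each kit thing upright (0.08 rad) on the floor (origin 1-7.5 mm over the tray origin) of its own bay, origin off the bay centre under 14.5 mm each way (bottle) or 16.5 mm across, 12.5 mm along (box); all released, at rest; the four other things upright, within 30 mm of their start (x of green_bottle in the frame of red_tray between -0.0145 and 0.0145 m and y of green_bottle in the frame of red_tray between -0.0685 and -0.0395 m and z of green_bottle in the frame of red_tray between 0.001 and 0.0075 m and angle between each of green_bottle, blue_box, amber_bottle, yellow_box's own z axis and vertical below 0.08 rad and linear speed of each of green_bottle, blue_box, amber_bottle, yellow_box, white_bottle, grey_box, beaker, tip_box below 0.02 m/s and angular speed of each of green_bottle, blue_box, amber_bottle, yellow_box below 0.2 rad/s and contact force between the fingers and green_bottle below 0.1 N and x of blue_box in the frame of red_tray between -0.0165 and 0.0165 m and y of blue_box in the frame of red_tray between 0.0205 and 0.0455 m and z of blue_box in the frame of red_tray between 0.001 and 0.0075 m and contact force between the fingers and blue_box below 0.1 N and x of amber_bottle in the frame of dark_tray between -0.0145 and 0.0145 m and y of amber_bottle in the frame of dark_tray between -0.0685 and -0.0395 m and z of amber_bottle in the frame of dark_tray between 0.001 and 0.0075 m and contact force between the fingers and amber_bottle below 0.1 N and x of yellow_box in the frame of dark_tray between -0.0165 and 0.0165 m and y of yellow_box in the frame of dark_tray between 0.0205 and 0.0455 m and z of yellow_box in the frame of dark_tray between 0.001 and 0.0075 m and contact force between the fingers and yellow_box below 0.1 N and distance of each of white_bottle, grey_box, beaker, tip_box from where it was at the start of the episode below 0.03 m and angle between each of white_bottle, grey_box, beaker, tip_box's own z axis and vertical below 0.1 rad); the robot touches nothing.
It fails at once if the white bottle, grey slide box, beaker or tip box is moved more than 30 mm or tipped (distance of any of white_bottle, grey_box, beaker, tip_box from where it was at the start of the episode above 0.03 m or angle between any of white_bottle, grey_box, beaker, tip_box's own z axis and vertical above 0.3 rad).
It fails at once if a kit bottle or slide box is dropped or thrown (faster than 0.6 m/s, a fall of some 18 mm, with no finger on it) ((linear speed of green_bottle above 0.6 m/s and contact force between the fingers and green_bottle below 0.05 N) or (linear speed of blue_box above 0.6 m/s and contact force between the fingers and blue_box below 0.05 N) or (linear speed of amber_bottle above 0.6 m/s and contact force between the fingers and amber_bottle below 0.05 N) or (linear speed of yellow_box above 0.6 m/s and contact force between the fingers and yellow_box below 0.05 N)).
It also fails if it takes over 96 s, if anything falls off the work surface, if the arm or the gripper's body presses on something with over 40 N, if the wrist force passes 120 N, or if a joint passes its speed limit or range.

### The arm

A 7-joint arm with a two-finger parallel gripper is mounted at the origin on the work surface. World frame = base frame: x ahead of the robot, y to its left, z up, the work surface at z = 0. Lengths are in m, angles in rad, forces in N, time in s.
With the tool pointing down it reaches from about 0.425 to 0.925 m from the base axis. Payload 6.8 kg.
Tool frame: the origin (TCP) lies at the very end of the fingers, on their centre line; the grasp point (between the pads) lies 19 mm behind it; z points along the fingers, y is the direction in which the jaws open and shut (so a half turn about z gives the same grasp; the last joint's range is limited). The gripper opens to 85 mm and grips with 20 to 120 N. Pads are 22 mm wide; open, the fingers measure 114 mm over their backs; the gripper's body (76 mm by 85 mm) begins 54 mm behind the grasp point. The pads swing forward as they close: fully open they stand 13 mm farther back than shut.
Start: joints at [1.069, 0.477, 0.022, 1.555, -0.011, 1.109, -0.083], TCP at [0.259, -0.623, 0.231] pointing down, gripper open.
Joint ranges: [-2.96, 2.96], [-0.34, 2.1], [-1.41, 1.46], [0.24, 2.44], [-1.37, 4.51], [0.17, 1.92], [-2.96, 2.96]. Speed limits (rad/s): [2.39, 2.39, 3.14, 3.14, 3.14, 3.14, 3.14].

### API

Orientations are given as a rotation vector (axis times angle).
In Python, from bench import monitor, viewer, job gives the robot as it stands. The module is installed in compiled form; this text tells all that it offers.
- The arm moves only by the tool drive_tool, never from a script. Its argument "commands" is a list of rows, each an object with "linear": the shift along the tool's x, y, z in m, a list of three; "dr": the turn, a rotation vector about the tool's x, y, z in degrees, a list of three; "jaw": the closure, from 0 (fully open) to 1 (shut). A call has 1 to 8 rows; each row shifts and turns the pose as measured when the row begins, along the tool's axes as they then stand; what a row does not reach is not made up. A row lasts 1/8 s, in which the tool goes at most 62.5 mm and 10.7 degrees, less where a joint would pass 70% of its speed; a pose out of reach is approached as far as the arm can. A call is refused whole if a number of a shift passes 0.0625 or a number of a turn 10.7, either way. A call with a gripper value outside its range is refused whole. The fingers move at their own pace and stop on an object; "force" is the grip in N (left out, the last holds). Time passes only in rows, so rows that do not move let the fingers close. It gives the time, the measured TCP pose, the force and the opening at its end, in the units of the state.
- monitor.get_obs(): the state, without advancing time (a new reading comes with each control period).
- viewer.grab_frame(name): name is "scene" or "top"; returns the picture (420x560x3 uint8, red, green, blue); there is no depth.
- viewer.calibration(name): a dict with "K" (3x3 intrinsics, pixels), "R" (3x3) and "t" (3): a world point X has camera coordinates R X + t. Camera axes: x right, y down, z forward; pixel columns grow to the right and rows downward; lengths in m; the calibration is good to about 2 mm. A picture is of the moment at which its call begins. calibration takes no time and is no camera call.
- job.hand_in(): hands the job in, once; it reports no verdict.
The state is a dict: "clock": time; "joints": joint angles; "qvel": joint speeds; "tau": joint torques, N m; "tcp_pos": TCP position; "orientation": TCP orientation; "contact_force": force on the tool from outside, world axes, zero at the start; "moment": the same for the moment, N m; "grip_width": finger opening in m.
Only numpy, scipy, OpenCV 4.12 (cv2) and the standard library are available. Lean on these libraries where they do the work, as an engineer would, in place of code of your own. Each camera call takes 0.05 s, during which the arm holds its last target.

## Working session

There is one attempt and no reset: what is moved stays moved. The work goes in short steps, Python scripts to look and compute and a tool call to move; the robot and the scene stay as the last step left them, time stands still between calls to the robot, and variables do not carry over. Pictures are saved under pics/ and viewed, and the job is handed in when it is done.

Besides the shell and the picture viewer there is one more tool, called after ">>>" in YAML: its name, and indented under it one key for each argument. drive_tool: Moves the arm, as the interface text tells. Its arguments: {"type":"object","properties":{"commands":{"type":"array"},"force":{"type":"number"}},"required":["commands"]}

```bash
mkdir -p pics
python3 - <<'E'
from bench import monitor, viewer, job
import cv2
for n in("scene","top"):
    im=viewer.grab_frame(n); cv2.imwrite(f"pics/{n}0.png",im[:,:,::-1]); 
    c=viewer.calibration(n); print(n,c)
    cv2.imwrite(f"pics/{n}0b.png",cv2.resize(im[:,:,::-1],(800,600),interpolation=cv2.INTER_CUBIC))
print(monitor.get_obs())
E
```

```text
scene {'K': array([[534.02548045,   0.        , 276.12170133],
       [  0.        , 534.02548045, 209.25924684],
       [  0.        ,   0.        ,   1.        ]]), 'R': array([[ 0.85571241,  0.51742847, -0.00490471],
       [ 0.3078032 , -0.51661205, -0.79898008],
       [-0.41594887,  0.68218749, -0.60133748]]), 't': array([-0.42485002, -0.10477767,  1.53668331])}
top {'K': array([[386.22424401,   0.        , 280.13582377],
       [  0.        , 386.22424401, 211.2370931 ],
       [  0.        ,   0.        ,   1.        ]]), 'R': array([[ 0.00791708, -0.99993521, -0.00817917],
       [-0.99101838, -0.00675404, -0.13355508],
       [ 0.13349118,  0.00916308, -0.99100764]]), 't': array([-0.0154818 ,  0.49430531,  0.94984653])}
{'clock': 0.1, 'joints': array([ 1.06888485,  0.47770501,  0.02233969,  1.55634   , -0.0115141 ,
        1.10928574, -0.0831117 ]), 'qvel': array([ 0.00063705, -0.00090768, -0.00067267, -0.00385722,  0.00022185,
       -0.00057884, -0.00036992]), 'tau': array([ 3.57787671e-03, -5.97775412e+01,  1.61308408e+00, -2.81956011e+01,
        1.27566716e-02,  5.03339790e-03, -6.27073996e-05]), 'tcp_pos': array([ 0.25880014, -0.62284904,  0.23043652]), 'orientation': array([-3.07935914e+00, -6.14311004e-01,  6.51221550e-04]), 'contact_force': array([ 0.57553851, -0.44016547, -0.36701697]), 'moment': array([0.02561809, 0.01587532, 0.02043858]), 'grip_width': 0.08505822184137711}
```

View pics/scene0b.png

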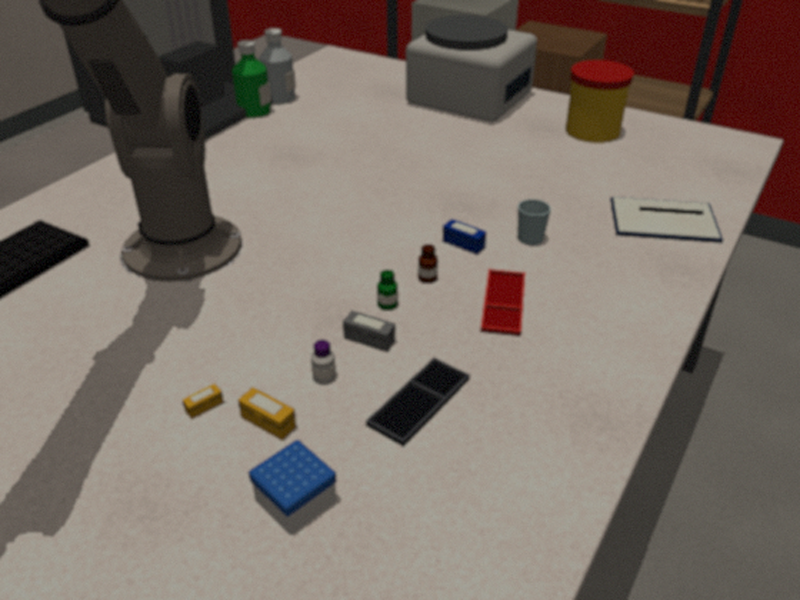

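View pics/top0b.png

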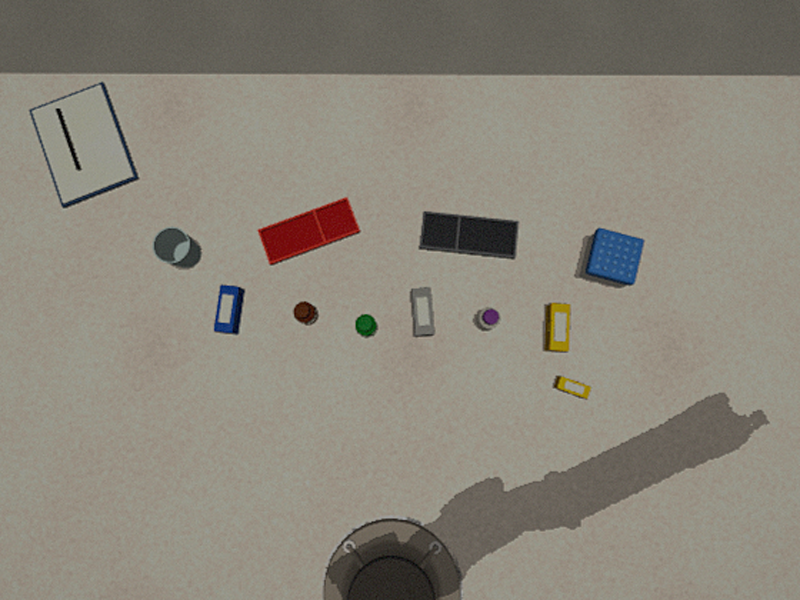

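```bash
cat > h.py <<'E'
import numpy as np,cv2
from scipy.spatial.transform import Rotation as Ro
from bench import monitor, viewer, job
def ray(n,uv,z):
    c=viewer.calibration(n);K,R,t=map(np.array,(c['K'],c['R'],c['t']))
    C=-R.T@t; d=R.T@np.linalg.inv(K)@np.array([uv[0],uv[1],1.]); s=(z-C[2])/d[2]; return C+s*d
def masks(hsv,im):
    H,S,V=[hsv[...,i].astype(int) for i in range(3)]
    return dict(red=((H<6)|(H>172))&(S>180)&(V>90),blue=(H>105)&(H<130)&(S>150),yellow=(H>18)&(H<32)&(S>150),
      green=(H>50)&(H<75)&(S>120),purple=(H>130)&(H<160)&(S>80),brown=((H<15))&(S>120)&(V<110),dark=(V<75)&(S<110))
def blobs(im,name,mina=20):
    hsv=cv2.cvtColor(im,cv2.COLOR_RGB2HSV); m=masks(hsv,im)[name].astype(np.uint8)*255
    m=cv2.morphologyEx(m,cv2.MORPH_CLOSE,np.ones((3,3)))
    cs,_=cv2.findContours(m,cv2.RETR_EXTERNAL,cv2.CHAIN_APPROX_NONE)
    return [c for c in cs if cv2.contourArea(c)>mina]
def rect_world(n,c,z):
    P=np.array([ray(n,p,z)[:2] for p in c.reshape(-1,2)])*1000
    return cv2.minAreaRect(P.astype(np.float32))
E
python3 - <<'E'
from h import *
im=cv2.imread('pics/top0.png')[:,:,::-1].copy()
zz=dict(red=.012,blue=.04,yellow=.04,green=.07,purple=.07,brown=.07,dark=.012)
for n in zz:
    for c in blobs(im,n):
        r=cv2.minAreaRect(c); w=rect_world('top',c,zz[n])
        if r[0][1]<340: print(n,'px',np.round(r[0]),'A',cv2.contourArea(c),'W',np.round(w[0],1),np.round(w[1],1),round(w[2],1))
# white labels
o=monitor.get_obs();R=Ro.from_rotvec(o['orientation']).as_matrix();print(R.round(3))
crop=im[140:290,140:460];cv2.imwrite('pics/crop.png',cv2.resize(crop[:,:,::-1],None,fx=2.5,fy=2.5,interpolation=cv2.INTER_CUBIC))
E
```

```text
red px [216. 161.] A 1579.5 W [630.1 160.2] [ 68.9 174.7] 21.2
blue px [160. 216.] A 481.5 W [479.4 292.1] [41.8 82.1] 84.1
blue px [430. 179.] A 1042.5 W [ 578.8 -392.4] [86.5 86.5] 75.0
yellow px [400. 270.] A 185.5 W [ 348.  -309.5] [58.6 22.5] 70.7
yellow px [390. 229.] A 487.5 W [ 451.8 -286.9] [41. 83.] 86.4
green px [256. 227.] A 141.0 W [450.3  47.5] [33.  32.7] 45.7
purple px [343. 222.] A 72.5 W [ 465.3 -165.6] [22.  24.5] 0.4
brown px [213. 218.] A 137.0 W [471.4 152.7] [34.4 31.6] 63.9
dark px [418. 188.] A 134.5 W [ 561.9 -370.8] [113.6  67.9] 32.5
dark px [124. 174.] A 590.0 W [594.4 402. ] [91.8 59.8] 58.6
dark px [328. 164.] A 1624.5 W [ 623.7 -136.5] [174.5  70.3] 84.1
dark px [47. 97.] A 75.0 W [807.2 624.4] [132.7   7.4] 23.0
dark px [81. 86.] A 42.0 W [839.5 534.4] [103.1   5.7] 23.0
[[ 0.923  0.384 -0.001]
 [ 0.384 -0.923  0.001]
 [-0.    -0.002 -1.   ]]
```

View pics/crop.png

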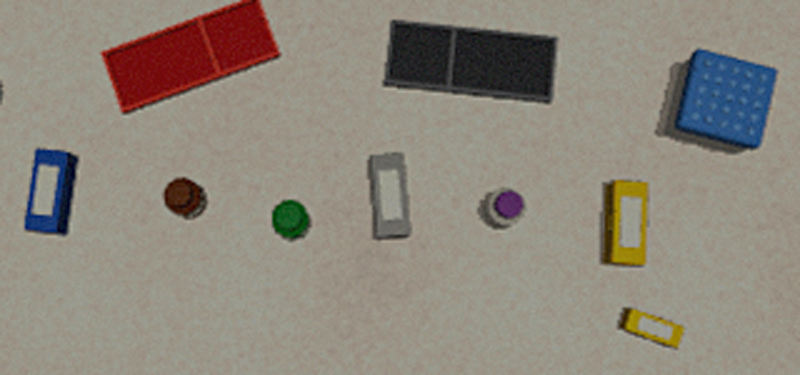

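Run:
```python
from h import *
im=cv2.imread('pics/top0.png')[:,:,::-1].copy()
hsv=cv2.cvtColor(im,cv2.COLOR_RGB2HSV)
for nm,(u,v) in dict(blue=(160,216),yellow=(390,229),grey=(296,218)).items():
    s=im[v-14:v+15,u-7:u+8]
    m=((s.min(2)>150)).astype(np.uint8)
    n,l,st,ce=cv2.connectedComponentsWithStats(m)
    k=1+np.argmax(st[1:,4]); p=ce[k]+[u-7,v-14]
    c,_=cv2.findContours((l==k).astype(np.uint8),0,cv2.CHAIN_APPROX_NONE)
    c=max(c,key=len)+np.array([u-7,v-14])
    w=rect_world('top',c,.04)
    print(nm,p,st[k,4],'ctr',(ray('top',p,.04)*1000).round(1),w)
```

```text
Traceback (most recent call last):
ValueError: attempt to get argmax of an empty sequence
```

Run:
```python
from h import *
im=cv2.imread('pics/top0.png')[:,:,::-1].copy()
hsv=cv2.cvtColor(im,cv2.COLOR_RGB2HSV)
for nm,(u,v) in dict(blue=(160,216),yellow=(391,229),grey=(296,218)).items():
    s=im[v-12:v+13,u-7:u+8]; sh=hsv[v-12:v+13,u-7:u+8]
    g=s.min(2)
    t,m=cv2.threshold(g[3:-3,2:-2].copy(),0,1,cv2.THRESH_OTSU)
    print(t)
    n,l,st,ce=cv2.connectedComponentsWithStats(m)
    k=1+np.argmax(st[1:,4]); off=np.array([u-5,v-9]);p=ce[k]+off
    c,_=cv2.findContours((l==k).astype(np.uint8),0,cv2.CHAIN_APPROX_NONE)
    w=rect_world('top',max(c,key=len)+off,.04)
    print(nm,p,st[k],'ctr',(ray('top',p,.04)*1000).round(1),w)
```

```text
74.0
blue [158.24285714 215.34285714] [  0   0   9  19 140] ctr [480.9 296.4  40. ] ((479.2996520996094, 295.3260498046875), (45.867530822753906, 20.457815170288086), 0.40751075744628906)
75.0
yellow [391.77777778 228.72222222] [  2   0   9  19 162] ctr [ 451.2 -292.    40. ] ((450.5498352050781, -292.5625915527344), (20.04576301574707, 45.987396240234375), 88.32212829589844)
121.0
grey [295.65306122 217.91156463] [  0   0  10  19 147] ctr [476.8 -51.1  40. ] ((476.96905517578125, -51.34172058105469), (46.710357666015625, 20.070541381835938), 4.955966949462891)
```

```bash
cat >> h.py <<'E'
def plan(pos,psi,N,minlag=0):
    """rows (tool frame) to world pos [m], tool x yaw psi [deg], tool down, in N equal steps"""
    o=monitor.get_obs();p=np.array(o['tcp_pos']);R0=Ro.from_rotvec(o['orientation'])
    a=np.radians(psi);Rt=Ro.from_matrix(np.array([[np.cos(a),np.sin(a),0],[np.sin(a),-np.cos(a),0],[0,0,-1]]))
    d=(np.array(pos)-p)/N; rv=(R0.inv()*Rt).as_rotvec(); 
    cur=np.degrees(np.arctan2(R0.as_matrix()[1,0],R0.as_matrix()[0,0]))
    print('t',round(o['clock'],2),'now',p.round(4),'psi',round(cur,1),'j',o['joints'].round(2),'w',round(o['grip_width'],4),'F',o['contact_force'].round(1))
    for k in range(N):
        Rk=R0*Ro.from_rotvec(rv*k/N)
        print((Rk.inv().apply(d)).round(4).tolist(),np.degrees(rv/N).round(1).tolist())
E
python3 -c "
from h import *
plan([.4515,-.292,.13],-4,8)"
```

```text
t 0.1 now [ 0.2588 -0.6228  0.2304] psi 22.6 j [ 1.07  0.48  0.02  1.56 -0.01  1.11 -0.08] w 0.0851 F [ 0.6 -0.4 -0.4]
[0.0381, -0.0289, 0.0126] [-0.0, 0.0, 3.3]
[0.0364, -0.0311, 0.0126] [-0.0, 0.0, 3.3]
[0.0345, -0.0331, 0.0126] [-0.0, 0.0, 3.3]
[0.0325, -0.0351, 0.0126] [-0.0, 0.0, 3.3]
[0.0304, -0.0369, 0.0126] [-0.0, 0.0, 3.3]
[0.0283, -0.0386, 0.0126] [-0.0, 0.0, 3.3]
[0.026, -0.0402, 0.0126] [-0.0, 0.0, 3.3]
[0.0236, -0.0416, 0.0126] [-0.0, 0.0, 3.3]
```

>>> drive_tool:
  commands:
    - {"linear": [0.038,-0.029,0.0125],"dr": [0,0,3.3],"jaw": 0}
    - {"linear": [0.0365,-0.031,0.0125],"dr": [0,0,3.3],"jaw": 0}
    - {"linear": [0.0345,-0.033,0.0125],"dr": [0,0,3.3],"jaw": 0}
    - {"linear": [0.0325,-0.035,0.0125],"dr": [0,0,3.3],"jaw": 0}
    - {"linear": [0.0305,-0.037,0.0125],"dr": [0,0,3.3],"jaw": 0}
    - {"linear": [0.028,-0.0385,0.0125],"dr": [0,0,3.3],"jaw": 0}
    - {"linear": [0.026,-0.04,0.0125],"dr": [0,0,3.3],"jaw": 0}
    - {"linear": [0.0235,-0.0415,0.0125],"dr": [0,0,3.3],"jaw": 0}
  force: 40

```text
clock: 1.1
tcp_pos: [0.4549, -0.2878, 0.1254]
orientation: [-3.138, 0.143, 0.005]
contact_force: [0.4, 0.0, -0.9]
grip_width: 0.0855
```

```bash
python3 -c "
from h import *
plan([.4515,-.292,.13],-4,2)"
```

```text
t 1.1 now [ 0.4549 -0.2878  0.1254] psi -5.2 j [ 0.45  0.39 -0.    1.98  0.    0.78 -1.22] w 0.0855 F [ 0.4  0.  -0.9]
[-0.0015, 0.0023, -0.0023] [-0.0, 0.1, -0.6]
[-0.0015, 0.0022, -0.0023] [-0.0, 0.1, -0.6]
```

>>> drive_tool:
  commands:
    - {"linear": [-0.003,0.0045,0.05],"dr": [0,0,-1.2],"jaw": 0}
    - {"linear": [0,0,0.045],"dr": [0,0,0],"jaw": 0}
    - {"linear": [0,0,0.013],"dr": [0,0,0],"jaw": 0}

```text
clock: 1.48
tcp_pos: [0.4554, -0.2863, 0.0151]
orientation: [-3.138, 0.094, 0.001]
contact_force: [-0.9, 0.1, -0.7]
grip_width: 0.0854
```

```bash
python3 -c "
from h import *
plan([.4515,-.292,.014],-4,1)
im=viewer.grab_frame('scene')[220:320,100:300];cv2.imwrite('pics/a1.png',cv2.resize(im[:,:,::-1],None,fx=4,fy=4))"
```

```text
t 1.48 now [ 0.4554 -0.2863  0.0151] psi -3.4 j [ 0.46  0.56 -0.01  2.03  0.01  0.55 -1.19] w 0.0854 F [-0.9  0.1 -0.7]
[-0.0035, 0.0059, 0.001] [-0.1, 0.0, 0.6]
```

View pics/a1.png

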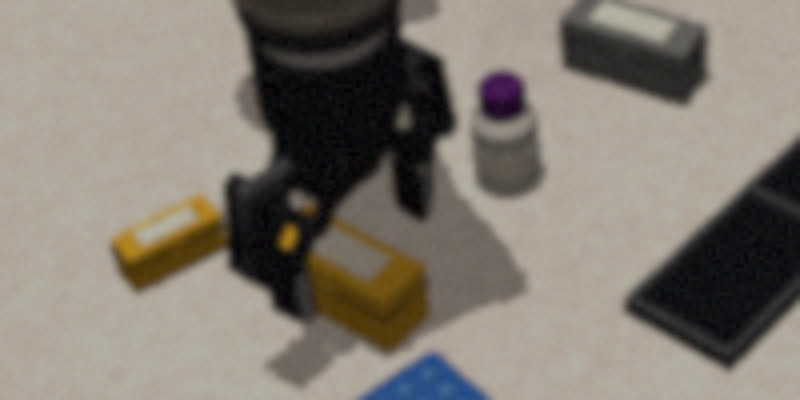

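The picture shows the fingers either side of the large yellow box (label about (350,250) in the crop), clear of the small yellow box at (165,240). I'll correct the 6 mm offset and close.

>>> drive_tool:
  commands:
    - {"linear": [-0.0035,0.006,0.001],"dr": [0,0,0],"jaw": 0}
    - {"linear": [0,0,0],"dr": [0,0,0],"jaw": 1}
    - {"linear": [0,0,0],"dr": [0,0,0],"jaw": 1}
    - {"linear": [0,0,0],"dr": [0,0,0],"jaw": 1}
    - {"linear": [0,0,0],"dr": [0,0,0],"jaw": 1}

```text
clock: 2.15
tcp_pos: [0.4533, -0.2956, 0.0184]
orientation: [3.138, -0.099, 0.009]
contact_force: [-0.5, 0.0, -0.2]
grip_width: 0.0332
```

```bash
python3 -c "
from h import *
plan([.45,-.29,.13],-4,3)"
```

```text
t 2.15 now [ 0.4533 -0.2956  0.0184] psi -3.6 j [ 0.47  0.56 -0.01  2.03  0.01  0.55 -1.18] w 0.0332 F [-0.5  0.  -0.2]
[-0.001, -0.0017, -0.0372] [0.0, -0.1, 0.1]
[-0.0011, -0.0017, -0.0372] [0.0, -0.1, 0.1]
[-0.0012, -0.0018, -0.0372] [0.0, -0.1, 0.1]
```

>>> drive_tool:
  commands:
    - {"linear": [0,0,-0.03],"dr": [0,0,0],"jaw": 1}
    - {"linear": [0,0,-0.05],"dr": [0,0,0],"jaw": 1}
    - {"linear": [0,0,-0.03],"dr": [0,0,0],"jaw": 1}

```text
clock: 2.52
tcp_pos: [0.4509, -0.294, 0.1288]
orientation: [-3.139, 0.097, 0.0]
contact_force: [0.2, -0.3, -0.7]
grip_width: 0.0334
```

```bash
python3 -c "
from h import *
plan([.6203,-.1693,.13],84.1,9)"
```

```text
t 2.52 now [ 0.4509 -0.294   0.1288] psi -3.6 j [ 0.47  0.38 -0.01  1.98  0.    0.79 -1.17] w 0.0334 F [ 0.2 -0.3 -0.7]
[0.0179, -0.015, -0.0001] [-0.0, -0.0, -9.7]
[0.0202, -0.0117, -0.0001] [-0.0, -0.0, -9.7]
[0.0219, -0.0082, -0.0001] [-0.0, -0.0, -9.7]
[0.023, -0.0043, -0.0001] [-0.0, -0.0, -9.7]
[0.0234, -0.0004, -0.0001] [-0.0, -0.0, -9.7]
[0.0231, 0.0036, -0.0001] [-0.0, -0.0, -9.7]
[0.0222, 0.0074, -0.0001] [-0.0, -0.0, -9.7]
[0.0206, 0.0111, -0.0001] [-0.0, -0.0, -9.7]
[0.0184, 0.0144, -0.0001] [-0.0, -0.0, -9.7]
```

>>> drive_tool:
  commands:
    - {"linear": [0.018,-0.015,0],"dr": [0,0,-9.7],"jaw": 1}
    - {"linear": [0.02,-0.0115,0],"dr": [0,0,-9.7],"jaw": 1}
    - {"linear": [0.022,-0.008,0],"dr": [0,0,-9.7],"jaw": 1}
    - {"linear": [0.023,-0.0045,0],"dr": [0,0,-9.7],"jaw": 1}
    - {"linear": [0.0235,-0.0005,0],"dr": [0,0,-9.7],"jaw": 1}
    - {"linear": [0.023,0.0035,0],"dr": [0,0,-9.7],"jaw": 1}
    - {"linear": [0.022,0.0075,0],"dr": [0,0,-9.7],"jaw": 1}
    - {"linear": [0.0205,0.011,0],"dr": [0,0,-9.7],"jaw": 1}

```text
clock: 3.52
tcp_pos: [0.6024, -0.18, 0.1319]
orientation: [2.467, 1.94, -0.0]
contact_force: [0.0, 1.1, -1.1]
grip_width: 0.0334
```

```bash
python3 -c "
from h import *
plan([.6203,-.1693,.08],84.1,3)"
```

```text
t 3.52 now [ 0.6024 -0.18    0.1319] psi 76.3 j [ 0.45  0.53 -0.35  1.74  0.22  0.91 -0.23] w 0.0334 F [ 0.   1.1 -1.1]
[0.0049, 0.0049, 0.0173] [0.0, 0.0, -2.6]
[0.0047, 0.0051, 0.0173] [0.0, 0.0, -2.6]
[0.0044, 0.0053, 0.0173] [0.0, 0.0, -2.6]
```

>>> drive_tool:
  commands:
    - {"linear": [0.007,0.007,0.015],"dr": [0,0,-4],"jaw": 1}
    - {"linear": [0.007,0.008,0.015],"dr": [0,0,-3.8],"jaw": 1}
    - {"linear": [0,0,0.01],"dr": [0,0,0],"jaw": 1}
    - {"linear": [0,0,0],"dr": [0,0,0],"jaw": 1}

```text
clock: 4.03
tcp_pos: [0.6209, -0.167, 0.0903]
orientation: [2.323, 2.112, 0.0]
contact_force: [-0.2, -0.8, -0.8]
grip_width: 0.033
```

```bash
python3 -c "
from h import *
plan([.6203,-.1693,.04],84.1,3)
im=viewer.grab_frame('scene')[180:340,180:380];cv2.imwrite('pics/a2.png',cv2.resize(im[:,:,::-1],None,fx=3.7,fy=3.7))
im=viewer.grab_frame('top')[130:240,260:440];cv2.imwrite('pics/a3.png',cv2.resize(im[:,:,::-1],None,fx=4,fy=4))"
```

```text
t 4.03 now [ 0.6209 -0.167   0.0903] psi 84.5 j [ 0.43  0.6  -0.36  1.73  0.27  0.86 -0.15] w 0.033 F [-0.2 -0.8 -0.8]
[-0.0008, -0.0001, 0.0168] [0.0, 0.0, 0.1]
[-0.0008, -0.0001, 0.0168] [0.0, 0.0, 0.1]
[-0.0008, -0.0001, 0.0168] [0.0, 0.0, 0.1]
```

View pics/a2.png

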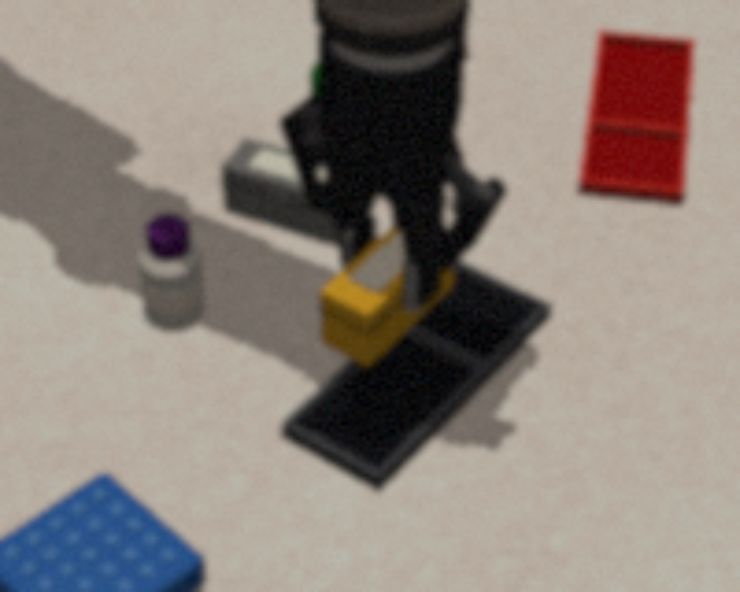

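View pics/a3.png

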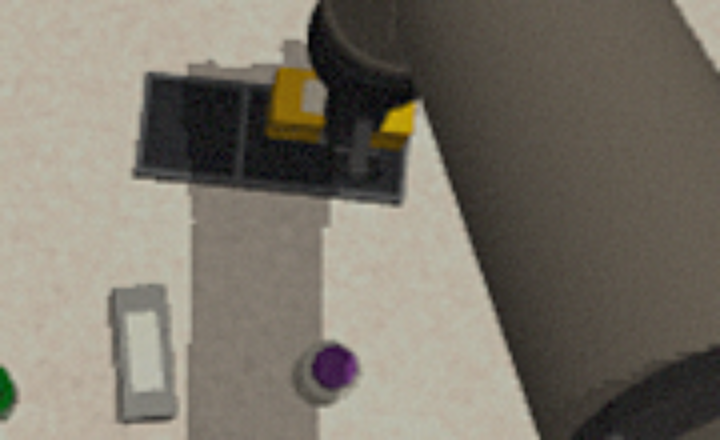

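The box is level in the jaws over the dark tray's long bay (its ends are at (270,100) and (412,120) in the top crop). Next I'll lower it.

>>> drive_tool:
  commands:
    - {"linear": [-0.001,0,0.03],"dr": [0,0,0],"jaw": 1}
    - {"linear": [0,0,0.025],"dr": [0,0,0],"jaw": 1}
    - {"linear": [0,0,0.006],"dr": [0,0,0],"jaw": 1}
    - {"linear": [0,0,0],"dr": [0,0,0],"jaw": 1}

```text
clock: 4.62
tcp_pos: [0.6237, -0.1706, 0.0332]
orientation: [2.322, 2.102, 0.006]
contact_force: [0.3, -0.2, 0.5]
grip_width: 0.0331
```

```bash
python3 -c "
from h import *
plan([.6203,-.1673,.0224],84.1,1)"
```

```text
t 4.62 now [ 0.6237 -0.1706  0.0332] psi 84.3 j [ 0.41  0.68 -0.34  1.75  0.31  0.75 -0.18] w 0.0331 F [ 0.3 -0.2  0.5]
[0.0029, -0.0038, 0.0108] [0.6, 0.2, 0.2]
```

>>> drive_tool:
  commands:
    - {"linear": [0.002,-0.002,0.006],"dr": [0.5,0,0],"jaw": 1}
    - {"linear": [0,0,0.003],"dr": [0,0,0],"jaw": 1}
    - {"linear": [0,0,0.0],"dr": [0,0,0],"jaw": 1}

```text
clock: 5.0
tcp_pos: [0.6233, -0.1686, 0.0261]
orientation: [2.326, 2.104, -0.001]
contact_force: [0.4, 0.3, -1.5]
grip_width: 0.0332
```

```bash
python3 -c "
from h import *
plan([.6203,-.1673,.0224],84.1,1)"
```

```text
t 5.0 now [ 0.6233 -0.1686  0.0261] psi 84.3 j [ 0.4   0.69 -0.33  1.75  0.32  0.75 -0.19] w 0.0332 F [ 0.4  0.3 -1.5]
[0.001, -0.0031, 0.0037] [0.2, 0.2, 0.2]
```

>>> drive_tool:
  commands:
    - {"linear": [0,-0.002,0.002],"dr": [0,0,0],"jaw": 1}
    - {"linear": [0,0,0.001],"dr": [0,0,0],"jaw": 1}
    - {"linear": [0,0,0.001],"dr": [0,0,0],"jaw": 1}

```text
clock: 5.38
tcp_pos: [0.6215, -0.1684, 0.0224]
orientation: [2.325, 2.104, 0.0]
contact_force: [0.4, 0.8, -0.6]
grip_width: 0.0331
```

```bash
python3 -c "
from h import *
plan([.6203,-.1673,.0224],84.1,1)"
```

```text
t 5.38 now [ 0.6215 -0.1684  0.0224] psi 84.3 j [ 0.4   0.69 -0.33  1.76  0.32  0.74 -0.19] w 0.0331 F [ 0.4  0.8 -0.6]
[0.001, -0.0013, -0.0] [0.3, 0.2, 0.2]
```

>>> drive_tool:
  commands:
    - {"linear": [0,-0.001,0.001],"dr": [0,0,0],"jaw": 1}
    - {"linear": [0,0,0.001],"dr": [0,0,0],"jaw": 1}

```text
clock: 5.62
tcp_pos: [0.6215, -0.1687, 0.022]
orientation: [2.324, 2.102, 0.001]
contact_force: [-4.1, 0.2, 10.1]
grip_width: 0.0331
```

```bash
python3 -c "
from h import *
plan([.6203,-.1673,.0224],84.1,1)"
```

```text
t 5.62 now [ 0.6215 -0.1687  0.022 ] psi 84.2 j [ 0.4   0.69 -0.33  1.76  0.32  0.74 -0.19] w 0.0331 F [-4.1  0.2 10.1]
[0.0012, -0.0014, -0.0004] [0.4, 0.3, 0.1]
```

Contact at 10 N, so the box is on the floor. I'll open part way and lift.

>>> drive_tool:
  commands:
    - {"linear": [0,0,0],"dr": [0,0,0],"jaw": 0.6}
    - {"linear": [0,0,0],"dr": [0,0,0],"jaw": 0.3}
    - {"linear": [0,0,0],"dr": [0,0,0],"jaw": 0.3}
    - {"linear": [0,0,-0.02],"dr": [0,0,0],"jaw": 0.3}
    - {"linear": [0,0,-0.05],"dr": [0,0,0],"jaw": 0.2}
    - {"linear": [0,0,-0.04],"dr": [0,0,0],"jaw": 0}

```text
clock: 6.38
tcp_pos: [0.6189, -0.1676, 0.1339]
orientation: [2.327, 2.106, -0.003]
contact_force: [0.1, -1.0, 0.8]
grip_width: 0.0838
```

```bash
python3 -c "
from h import *
print(ray('top',(212.8,218.4),.07), ray('top',(256,226.8),.07))
plan([.4714,.153,.13],84.1,7)"
```

```text
[0.47063396 0.15238384 0.07      ] [0.45077162 0.04632684 0.07      ]
t 6.38 now [ 0.6189 -0.1676  0.1339] psi 84.3 j [ 0.44  0.55 -0.38  1.71  0.25  0.93 -0.14] w 0.0838 F [ 0.1 -1.   0.8]
[0.0435, -0.0255, 0.0004] [0.0, 0.0, 0.0]
[0.0435, -0.0256, 0.0004] [0.0, 0.0, 0.0]
[0.0434, -0.0256, 0.0004] [0.0, 0.0, 0.0]
[0.0434, -0.0256, 0.0005] [0.0, 0.0, 0.0]
[0.0434, -0.0256, 0.0005] [0.0, 0.0, 0.0]
[0.0434, -0.0256, 0.0005] [0.0, 0.0, 0.0]
[0.0434, -0.0257, 0.0005] [0.0, 0.0, 0.0]
```

>>> drive_tool:
  commands:
    - {"linear": [0.0435,-0.0255,0],"dr": [0,0,0],"jaw": 0}
    - {"linear": [0.0435,-0.0255,0],"dr": [0,0,0],"jaw": 0}
    - {"linear": [0.0435,-0.0255,0],"dr": [0,0,0],"jaw": 0}
    - {"linear": [0.0435,-0.0255,0],"dr": [0,0,0],"jaw": 0}
    - {"linear": [0.0435,-0.0255,0],"dr": [0,0,0],"jaw": 0}
    - {"linear": [0.0435,-0.0255,0],"dr": [0,0,0],"jaw": 0}
    - {"linear": [0.04,-0.0245,0],"dr": [0,0,0],"jaw": 0}
    - {"linear": [0,0,0],"dr": [0,0,0],"jaw": 0}

```text
clock: 7.38
tcp_pos: [0.4756, 0.1595, 0.1468]
orientation: [2.315, 2.092, 0.025]
contact_force: [-0.2, -0.5, -0.6]
grip_width: 0.0853
```

```bash
python3 -c "
from h import *
print(ray('scene',(299.6,173.5),.07), ray('scene',(271,192),.07))
plan([.471,.1525,.0144],84.1,3)
im=viewer.grab_frame('top')[100:250,130:450];cv2.imwrite('pics/a4.png',cv2.resize(im[:,:,::-1],None,fx=2.5,fy=2.5,interpolation=cv2.INTER_CUBIC))
im=viewer.grab_frame('scene')[130:340,150:430];cv2.imwrite('pics/a5.png',cv2.resize(im[:,:,::-1],None,fx=2.8,fy=2.8,interpolation=cv2.INTER_CUBIC))"
```

```text
[0.47574475 0.15407541 0.07      ] [0.45544122 0.04379877 0.07      ]
t 7.38 now [0.4756 0.1595 0.1468] psi 84.2 j [-0.03  0.33 -0.51  2.03  0.24  0.81 -0.78] w 0.0853 F [-0.2 -0.5 -0.6]
[-0.0024, -0.0024, 0.0441] [0.5, 0.0, 0.0]
[-0.0024, -0.002, 0.0441] [0.5, 0.0, 0.0]
[-0.0025, -0.0017, 0.0441] [0.5, 0.0, 0.0]
```

View pics/a4.png

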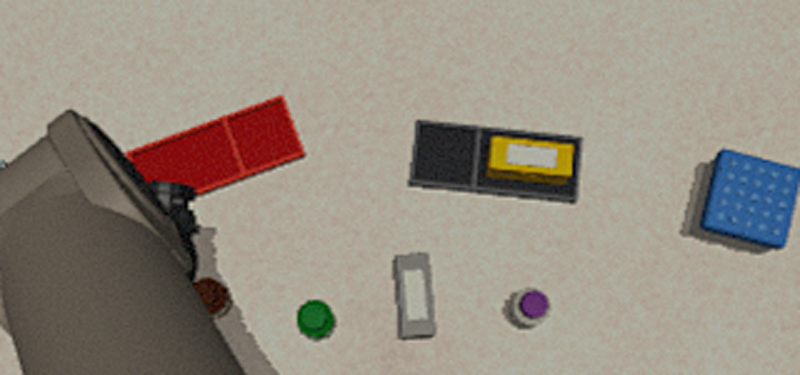

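View pics/a5.png

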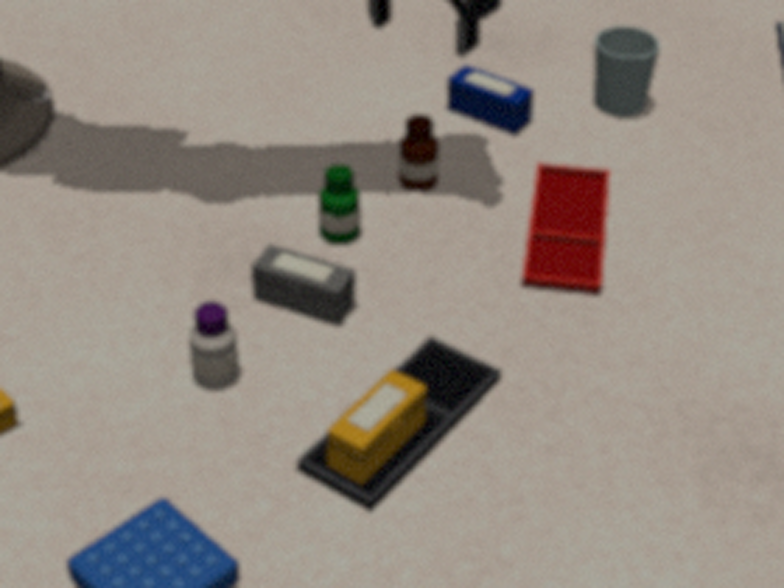

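>>> drive_tool:
  commands:
    - {"linear": [-0.006,-0.003,0.045],"dr": [0.7,0,0],"jaw": 0}
    - {"linear": [0,0,0.04],"dr": [0.5,0,0],"jaw": 0}
    - {"linear": [0,0,0.015],"dr": [0,0,0],"jaw": 0}
    - {"linear": [0,0,0],"dr": [0,0,0],"jaw": 0}

```text
clock: 7.98
tcp_pos: [0.4808, 0.1441, 0.0468]
orientation: [2.338, 2.081, 0.006]
contact_force: [0.2, -0.0, 0.5]
grip_width: 0.0854
```

```bash
python3 -c "
from h import *
p=ray('top',(342.4,162),.044)*1000; d=p[:2]-[623.7,-136.5]; y=np.array([-.103,-.995]);x=np.array([.995,-.103]); print('yellow in tray',d@x,d@y)
plan([.473,.153,.0144],84.1,1)"
```

```text
yellow in tray 0.8360161927994703 33.75137816255566
t 7.97 now [0.4808 0.1441 0.0468] psi 83.3 j [-0.07  0.5  -0.43  2.09  0.36  0.62 -0.87] w 0.0854 F [ 0.2 -0.   0.5]
[0.0081, -0.0092, 0.0323] [0.7, 0.3, -0.8]
```

>>> drive_tool:
  commands:
    - {"linear": [0.008,-0.0085,0],"dr": [0.7,0,-0.8],"jaw": 0}
    - {"linear": [0,0,0.02],"dr": [0,0,0],"jaw": 0}
    - {"linear": [0,0,0.008],"dr": [0,0,0],"jaw": 0}

```text
clock: 8.35
tcp_pos: [0.4756, 0.1551, 0.0224]
orientation: [2.328, 2.102, 0.003]
contact_force: [0.2, 0.7, 1.2]
grip_width: 0.0852
```

```bash
python3 -c "
from h import *
plan([.473,.153,.0144],84.1,1)"
```

```text
t 8.35 now [0.4756 0.1551 0.0224] psi 84.2 j [-0.11  0.54 -0.41  2.1   0.39  0.57 -0.9 ] w 0.0852 F [0.2 0.7 1.2]
[-0.0023, -0.0025, 0.008] [0.3, 0.1, 0.1]
```

>>> drive_tool:
  commands:
    - {"linear": [-0.002,-0.002,0.007],"dr": [0.3,0,0],"jaw": 0}
    - {"linear": [0,0,0.001],"dr": [0,0,0],"jaw": 0.3}
    - {"linear": [0,0,0],"dr": [0,0,0],"jaw": 0.5}
    - {"linear": [0,0,0],"dr": [0,0,0],"jaw": 1}
    - {"linear": [0,0,0],"dr": [0,0,0],"jaw": 1}
    - {"linear": [0,0,0],"dr": [0,0,0],"jaw": 1}

```text
clock: 9.1
tcp_pos: [0.4744, 0.1542, 0.0161]
orientation: [2.33, 2.105, 0.001]
contact_force: [0.4, -0.4, -1.0]
grip_width: 0.0367
```

```bash
python3 -c "
from h import *
plan([.473,.153,.13],84.1,3)"
```

```text
t 9.1 now [0.4744 0.1542 0.0161] psi 84.2 j [-0.11  0.55 -0.41  2.1   0.4   0.56 -0.91] w 0.0367 F [ 0.4 -0.4 -1. ]
[-0.0004, -0.0003, -0.038] [0.0, 0.0, 0.0]
[-0.0004, -0.0004, -0.038] [0.0, 0.0, 0.0]
[-0.0004, -0.0004, -0.038] [0.0, 0.0, 0.0]
```

Gripped at 36.7 mm, with the TCP at z 0.016. Lifting.

>>> drive_tool:
  commands:
    - {"linear": [0,0,-0.03],"dr": [0,0,0],"jaw": 1}
    - {"linear": [0,0,-0.05],"dr": [0,0,0],"jaw": 1}
    - {"linear": [0,0,-0.035],"dr": [0,0,0],"jaw": 1}

```text
clock: 9.48
tcp_pos: [0.472, 0.1535, 0.1313]
orientation: [-2.329, -2.106, 0.009]
contact_force: [0.1, 0.2, -0.5]
grip_width: 0.0368
```

```bash
python3 -c "
from h import *
plan([.6293,-.0828,.13],84.1,6)"
```

```text
t 9.47 now [0.472  0.1535 0.1313] psi 84.3 j [-0.01  0.36 -0.52  2.04  0.25  0.81 -0.77] w 0.0368 F [ 0.1  0.2 -0.5]
[-0.0366, 0.03, 0.0002] [-0.0, 0.0, 0.0]
[-0.0365, 0.0301, 0.0002] [-0.0, 0.0, 0.0]
[-0.0365, 0.0301, 0.0002] [-0.0, 0.0, 0.0]
[-0.0365, 0.0301, 0.0002] [-0.0, 0.0, 0.0]
[-0.0365, 0.0301, 0.0002] [-0.0, 0.0, 0.0]
[-0.0365, 0.0301, 0.0002] [-0.0, 0.0, 0.0]
```

>>> drive_tool:
  commands:
    - {"linear": [-0.0365,0.03,0],"dr": [0,0,0],"jaw": 1}
    - {"linear": [-0.0365,0.03,0],"dr": [0,0,0],"jaw": 1}
    - {"linear": [-0.0365,0.03,0],"dr": [0,0,0],"jaw": 1}
    - {"linear": [-0.0365,0.03,0],"dr": [0,0,0],"jaw": 1}
    - {"linear": [-0.0365,0.03,0],"dr": [0,0,0],"jaw": 1}
    - {"linear": [-0.02,0.016,0],"dr": [0,0,0],"jaw": 1}
    - {"linear": [-0.01,0.008,0],"dr": [0,0,0],"jaw": 1}

```text
clock: 10.35
tcp_pos: [0.6301, -0.0799, 0.1349]
orientation: [2.324, 2.112, 0.001]
contact_force: [-0.1, 1.6, -0.5]
grip_width: 0.0368
```

```bash
python3 -c "
from h import *
plan([.6293,-.0828,.06],84.1,3)"
```

```text
t 10.35 now [ 0.6301 -0.0799  0.1349] psi 84.5 j [ 0.33  0.55 -0.41  1.72  0.26  0.93 -0.29] w 0.0368 F [-0.1  1.6 -0.5]
[-0.001, -0.0002, 0.025] [0.0, 0.0, 0.1]
[-0.001, -0.0002, 0.025] [0.0, 0.0, 0.1]
[-0.001, -0.0002, 0.025] [0.0, 0.0, 0.1]
```

>>> drive_tool:
  commands:
    - {"linear": [-0.003,-0.001,0.03],"dr": [0,0,0],"jaw": 1}
    - {"linear": [0,0,0.04],"dr": [0,0,0],"jaw": 1}
    - {"linear": [0,0,0.025],"dr": [0,0,0],"jaw": 1}
    - {"linear": [0,0,0.005],"dr": [0,0,0],"jaw": 1}
    - {"linear": [0,0,0.0],"dr": [0,0,0],"jaw": 1}

```text
clock: 10.98
tcp_pos: [0.6293, -0.0806, 0.0334]
orientation: [2.322, 2.114, 0.004]
contact_force: [0.7, -1.2, -0.1]
grip_width: 0.0368
```

```bash
python3 -c "
from h import *
plan([.6293,-.0828,.020],84.1,1)
im=viewer.grab_frame('scene')[180:340,200:400];cv2.imwrite('pics/a6.png',cv2.resize(im[:,:,::-1],None,fx=3.7,fy=3.7))"
```

```text
t 10.97 now [ 0.6293 -0.0806  0.0334] psi 84.6 j [ 0.3   0.67 -0.37  1.77  0.33  0.75 -0.34] w 0.0368 F [ 0.7 -1.2 -0.1]
[-0.0022, 0.0002, 0.0134] [0.1, -0.1, 0.5]
```

View pics/a6.png

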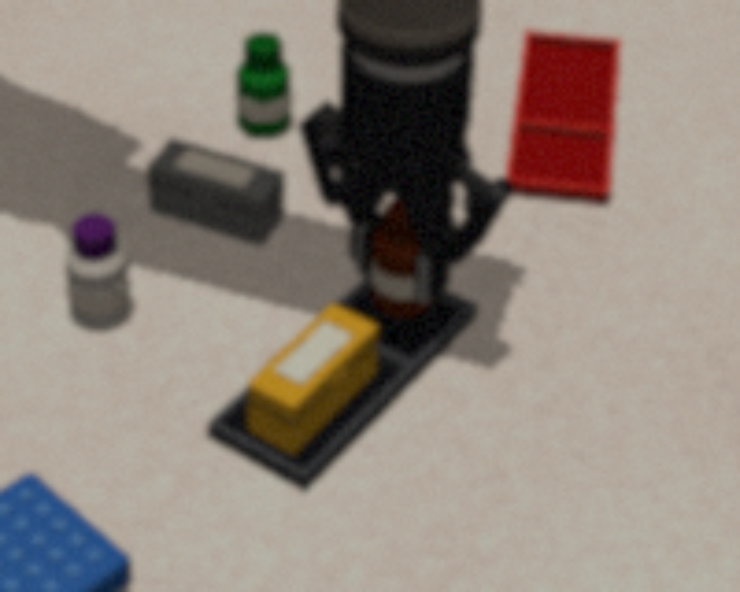

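The brown bottle hangs upright over the short bay, at (395,270) in the crop. I'll lower it gently until it touches.

>>> drive_tool:
  commands:
    - {"linear": [-0.002,0,0.006],"dr": [0,0,0],"jaw": 1}
    - {"linear": [0,0,0.003],"dr": [0,0,0],"jaw": 1}
    - {"linear": [0,0,0.002],"dr": [0,0,0],"jaw": 1}
    - {"linear": [0,0,0.001],"dr": [0,0,0],"jaw": 1}

```text
clock: 11.52
tcp_pos: [0.6311, -0.0827, 0.0237]
orientation: [2.32, 2.111, 0.009]
contact_force: [1.0, 0.1, -0.8]
grip_width: 0.0367
```

>>> drive_tool:
  commands:
    - {"linear": [0,0,0.0015],"dr": [0,0,0],"jaw": 1}
    - {"linear": [0,0,0.001],"dr": [0,0,0],"jaw": 1}

```text
clock: 11.78
tcp_pos: [0.6312, -0.0828, 0.0212]
orientation: [2.32, 2.111, 0.009]
contact_force: [0.1, 0.1, -0.6]
grip_width: 0.0366
```

>>> drive_tool:
  commands:
    - {"linear": [0,0,0.001],"dr": [0.4,0,0],"jaw": 1}
    - {"linear": [0,0,0.001],"dr": [0,0,0],"jaw": 1}

```text
clock: 12.02
tcp_pos: [0.6313, -0.0827, 0.0199]
orientation: [-2.323, -2.114, -0.001]
contact_force: [-4.8, 0.1, 13.1]
grip_width: 0.0368
```

Touching, at 13 N. Releasing.

>>> drive_tool:
  commands:
    - {"linear": [0,0,0],"dr": [0,0,0],"jaw": 0.6}
    - {"linear": [0,0,0],"dr": [0,0,0],"jaw": 0.3}
    - {"linear": [0,0,0],"dr": [0,0,0],"jaw": 0.3}
    - {"linear": [0,0,-0.02],"dr": [0,0,0],"jaw": 0.3}
    - {"linear": [0,0,-0.05],"dr": [0,0,0],"jaw": 0.2}
    - {"linear": [0,0,-0.045],"dr": [0,0,0],"jaw": 0}

```text
clock: 12.78
tcp_pos: [0.6293, -0.0825, 0.1367]
orientation: [-2.319, -2.112, 0.005]
contact_force: [0.7, -0.2, 0.3]
grip_width: 0.0838
```

```bash
python3 -c "
from h import *
plan([.452,.0455,.13],90,6)"
```

```text
t 12.78 now [ 0.6293 -0.0825  0.1367] psi 84.6 j [ 0.34  0.55 -0.42  1.71  0.26  0.94 -0.28] w 0.0838 F [ 0.7 -0.2  0.3]
[0.0185, -0.0314, 0.0013] [-0.1, -0.0, -0.9]
[0.019, -0.0311, 0.0013] [-0.1, -0.0, -0.9]
[0.0195, -0.0308, 0.0013] [-0.1, -0.0, -0.9]
[0.0199, -0.0305, 0.0012] [-0.1, -0.0, -0.9]
[0.0204, -0.0302, 0.0012] [-0.1, -0.0, -0.9]
[0.0209, -0.0299, 0.0011] [-0.1, -0.0, -0.9]
```

```bash
python3 -c "
from h import *
plan([.452,.0455,.13],111.2,7)"
```

```text
t 12.78 now [ 0.6293 -0.0825  0.1367] psi 84.6 j [ 0.34  0.55 -0.42  1.71  0.26  0.94 -0.28] w 0.0838 F [ 0.7 -0.2  0.3]
[0.0158, -0.0269, 0.0011] [-0.0, -0.0, -3.8]
[0.0176, -0.0258, 0.0011] [-0.0, -0.0, -3.8]
[0.0193, -0.0246, 0.0011] [-0.0, -0.0, -3.8]
[0.0209, -0.0233, 0.0011] [-0.0, -0.0, -3.8]
[0.0223, -0.0218, 0.001] [-0.0, -0.0, -3.8]
[0.0237, -0.0203, 0.001] [-0.0, -0.0, -3.8]
[0.025, -0.0187, 0.001] [-0.0, -0.0, -3.8]
```

>>> drive_tool:
  commands:
    - {"linear": [0.016,-0.027,0.001],"dr": [0,0,-3.8],"jaw": 0}
    - {"linear": [0.0175,-0.026,0.001],"dr": [0,0,-3.8],"jaw": 0}
    - {"linear": [0.0195,-0.0245,0.001],"dr": [0,0,-3.8],"jaw": 0}
    - {"linear": [0.021,-0.0235,0.001],"dr": [0,0,-3.8],"jaw": 0}
    - {"linear": [0.0225,-0.022,0.001],"dr": [0,0,-3.8],"jaw": 0}
    - {"linear": [0.0235,-0.0205,0.001],"dr": [0,0,-3.8],"jaw": 0}
    - {"linear": [0.02,-0.015,0],"dr": [0,0,-2.5],"jaw": 0}
    - {"linear": [0.004,-0.003,0],"dr": [0,0,0],"jaw": 0}

```text
clock: 13.78
tcp_pos: [0.4533, 0.0474, 0.1456]
orientation: [1.776, 2.572, 0.012]
contact_force: [1.4, -0.5, 0.3]
grip_width: 0.0854
```

```bash
python3 -c "
from h import *
plan([.452,.0455,.03],111.2,3)
im=viewer.grab_frame('scene')[130:340,150:430];cv2.imwrite('pics/a7.png',cv2.resize(im[:,:,::-1],None,fx=2.8,fy=2.8,interpolation=cv2.INTER_CUBIC))"
```

```text
t 13.78 now [0.4533 0.0474 0.1456] psi 110.7 j [ 0.3   0.28 -0.63  2.12  0.25  0.78 -0.12] w 0.0854 F [ 1.4 -0.5  0.3]
[-0.0001, -0.0012, 0.0385] [0.3, 0.2, -0.2]
[-0.0002, -0.001, 0.0385] [0.3, 0.2, -0.2]
[-0.0003, -0.0008, 0.0385] [0.3, 0.2, -0.2]
```

View pics/a7.png

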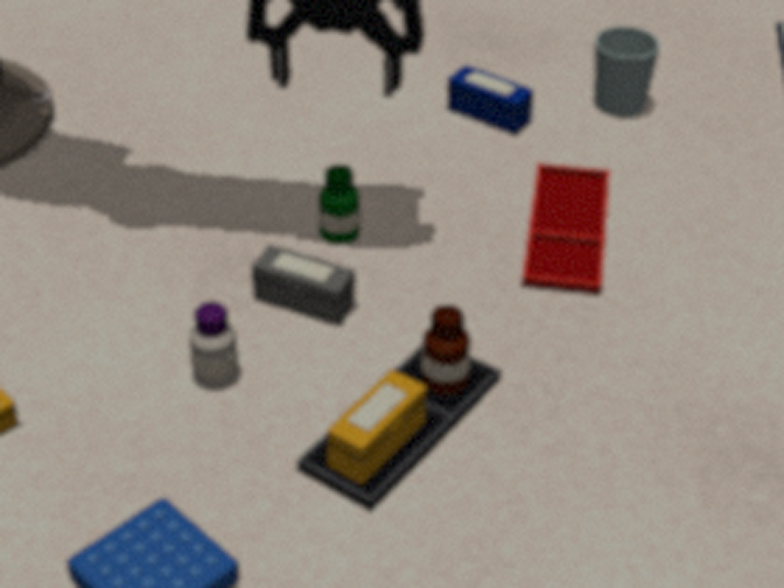

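The dark kit stands upright in its tray: bottle at (447,350), yellow box at (377,425). The open jaw is above the green bottle at (340,205), so I'll descend.

>>> drive_tool:
  commands:
    - {"linear": [-0.0005,-0.0025,0.035],"dr": [0.5,0.3,0],"jaw": 0}
    - {"linear": [0,0,0.04],"dr": [0.4,0.3,0],"jaw": 0}
    - {"linear": [0,0,0.02],"dr": [0,0,0],"jaw": 0}
    - {"linear": [0,0,0.003],"dr": [0,0,0],"jaw": 0}

```text
clock: 14.32
tcp_pos: [0.4595, 0.0434, 0.048]
orientation: [1.793, 2.572, 0.008]
contact_force: [-0.5, 0.6, 0.4]
grip_width: 0.0857
```

```bash
python3 -c "
from h import *
plan([.452,.0455,.0144],111.2,2)"
```

```text
t 14.32 now [0.4595 0.0434 0.048 ] psi 110.2 j [ 0.21  0.46 -0.53  2.17  0.42  0.59 -0.26] w 0.0857 F [-0.5  0.6  0.4]
[0.0023, -0.0033, 0.0168] [0.2, 0.1, -0.5]
[0.0023, -0.0032, 0.0168] [0.2, 0.1, -0.5]
```

>>> drive_tool:
  commands:
    - {"linear": [0.004,-0.006,0.004],"dr": [0.4,0.2,-1],"jaw": 0}
    - {"linear": [0,0,0.02],"dr": [0,0,0],"jaw": 0}
    - {"linear": [0,0,0.006],"dr": [0,0,0],"jaw": 0}

```text
clock: 14.7
tcp_pos: [0.4549, 0.0447, 0.0197]
orientation: [1.773, 2.59, 0.006]
contact_force: [0.1, 0.5, -0.6]
grip_width: 0.085
```

```bash
python3 -c "
from h import *
plan([.452,.0455,.0144],111.2,1)"
```

```text
t 14.7 now [0.4549 0.0447 0.0197] psi 111.2 j [ 0.17  0.51 -0.49  2.19  0.47  0.53 -0.3 ] w 0.085 F [ 0.1  0.5 -0.6]
[0.0017, -0.0024, 0.0053] [0.3, 0.0, -0.0]
```

>>> drive_tool:
  commands:
    - {"linear": [0.0015,-0.0025,0.005],"dr": [0.3,0,0],"jaw": 0}
    - {"linear": [0,0,0],"dr": [0,0,0],"jaw": 0.3}
    - {"linear": [0,0,0],"dr": [0,0,0],"jaw": 0.5}
    - {"linear": [0,0,0],"dr": [0,0,0],"jaw": 1}
    - {"linear": [0,0,0],"dr": [0,0,0],"jaw": 1}
    - {"linear": [0,0,0],"dr": [0,0,0],"jaw": 1}

```text
clock: 15.45
tcp_pos: [0.4531, 0.0454, 0.0166]
orientation: [1.773, 2.59, 0.001]
contact_force: [0.1, 0.4, -0.8]
grip_width: 0.0363
```

>>> drive_tool:
  commands:
    - {"linear": [0,0,-0.03],"dr": [0,0,0],"jaw": 1}
    - {"linear": [0,0,-0.05],"dr": [0,0,0],"jaw": 1}
    - {"linear": [0,0,-0.035],"dr": [0,0,0],"jaw": 1}

```text
clock: 15.82
tcp_pos: [0.4505, 0.0453, 0.1319]
orientation: [-1.772, -2.59, 0.005]
contact_force: [0.3, 0.4, -0.4]
grip_width: 0.0371
```

```bash
python3 -c "
from h import *
plan([.6496,.1099,.13],111.2,6)"
```

```text
t 15.82 now [0.4505 0.0453 0.1319] psi 111.3 j [ 0.31  0.32 -0.64  2.13  0.26  0.78 -0.12] w 0.0371 F [ 0.3  0.4 -0.4]
[-0.002, 0.0348, 0.0001] [-0.0, -0.0, 0.0]
[-0.002, 0.0348, 0.0002] [-0.0, -0.0, 0.0]
[-0.002, 0.0348, 0.0002] [-0.0, -0.0, 0.0]
[-0.002, 0.0348, 0.0002] [-0.0, -0.0, 0.0]
[-0.002, 0.0348, 0.0003] [-0.0, -0.0, 0.0]
[-0.002, 0.0348, 0.0003] [-0.0, -0.0, 0.0]
```

>>> drive_tool:
  commands:
    - {"linear": [-0.002,0.035,0],"dr": [0,0,0],"jaw": 1}
    - {"linear": [-0.002,0.035,0],"dr": [0,0,0],"jaw": 1}
    - {"linear": [-0.002,0.035,0],"dr": [0,0,0],"jaw": 1}
    - {"linear": [-0.002,0.035,0],"dr": [0,0,0],"jaw": 1}
    - {"linear": [-0.002,0.035,0],"dr": [0,0,0],"jaw": 1}
    - {"linear": [-0.001,0.018,0],"dr": [0,0,0],"jaw": 1}
    - {"linear": [-0.001,0.01,0],"dr": [0,0,0],"jaw": 1}

```text
clock: 16.7
tcp_pos: [0.6497, 0.1072, 0.1331]
orientation: [1.777, 2.59, -0.006]
contact_force: [0.1, -0.2, -0.7]
grip_width: 0.0368
```

```bash
python3 -c "
from h import *
plan([.6496,.1099,.04],111.2,3)"
```

```text
t 16.7 now [0.6497 0.1072 0.1331] psi 111.1 j [ 0.13  0.61 -0.56  1.65  0.37  0.99 -0.19] w 0.0368 F [ 0.1 -0.2 -0.7]
[0.0009, 0.0004, 0.031] [-0.1, 0.0, -0.0]
[0.0009, 0.0004, 0.031] [-0.1, 0.0, -0.0]
[0.0009, 0.0003, 0.031] [-0.1, 0.0, -0.0]
```

>>> drive_tool:
  commands:
    - {"linear": [0.0025,0.001,0.03],"dr": [0,0,0],"jaw": 1}
    - {"linear": [0,0,0.04],"dr": [0,0,0],"jaw": 1}
    - {"linear": [0,0,0.025],"dr": [0,0,0],"jaw": 1}
    - {"linear": [0,0,0.004],"dr": [0,0,0],"jaw": 1}
    - {"linear": [0,0,0],"dr": [0,0,0],"jaw": 1}

```text
clock: 17.32
tcp_pos: [0.6495, 0.109, 0.0322]
orientation: [1.777, 2.59, -0.006]
contact_force: [0.5, 0.5, -1.0]
grip_width: 0.0367
```

```bash
python3 -c "
from h import *
plan([.6496,.1099,.0206],111.2,1)
im=viewer.grab_frame('scene')[130:290,250:450];cv2.imwrite('pics/a8.png',cv2.resize(im[:,:,::-1],None,fx=3.7,fy=3.7))"
```

```text
t 17.32 now [0.6495 0.109  0.0322] psi 111.1 j [ 0.09  0.73 -0.5   1.7   0.46  0.83 -0.25] w 0.0367 F [ 0.5  0.5 -1. ]
[0.0009, 0.0004, 0.0116] [-0.2, 0.2, -0.1]
```

View pics/a8.png

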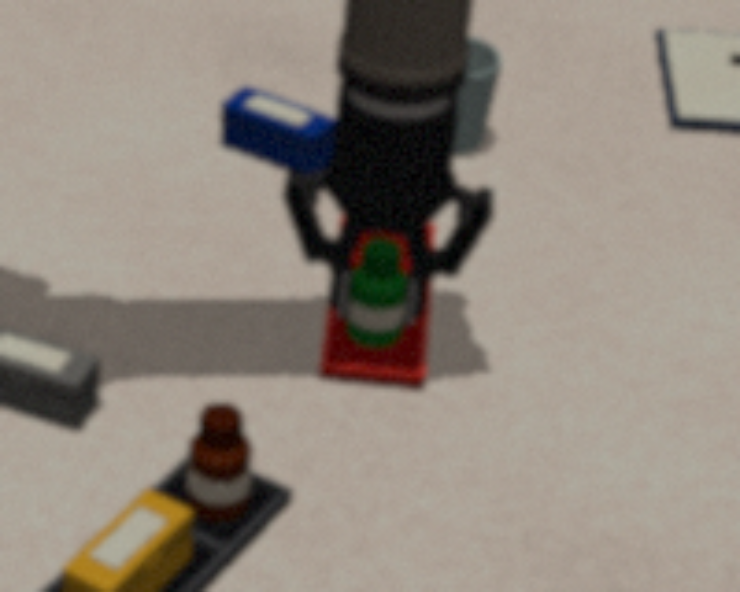

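The green bottle is upright over the red short bay, at (378,310) in the crop. Lowering.

>>> drive_tool:
  commands:
    - {"linear": [0.001,0,0.005],"dr": [0,0,0],"jaw": 1}
    - {"linear": [0,0,0.003],"dr": [0,0,0],"jaw": 1}
    - {"linear": [0,0,0.0015],"dr": [0,0,0],"jaw": 1}
    - {"linear": [0,0,0.001],"dr": [0,0,0],"jaw": 1}

```text
clock: 17.88
tcp_pos: [0.651, 0.1103, 0.0242]
orientation: [1.776, 2.586, -0.001]
contact_force: [0.3, -0.0, -0.1]
grip_width: 0.0369
```

>>> drive_tool:
  commands:
    - {"linear": [0,0,0.001],"dr": [0,0,0],"jaw": 1}
    - {"linear": [0,0,0.001],"dr": [0,0,0],"jaw": 1}

```text
clock: 18.12
tcp_pos: [0.6511, 0.1102, 0.0222]
orientation: [1.776, 2.586, -0.001]
contact_force: [0.1, -0.8, -1.3]
grip_width: 0.0368
```

>>> drive_tool:
  commands:
    - {"linear": [0,0,0.001],"dr": [0,0,0],"jaw": 1}
    - {"linear": [0,0,0.001],"dr": [0,0,0],"jaw": 1}

```text
clock: 18.38
tcp_pos: [0.6512, 0.1102, 0.0204]
orientation: [1.776, 2.586, -0.001]
contact_force: [-2.2, -0.2, 8.0]
grip_width: 0.0365
```

Touching, at 8 N. Releasing.

>>> drive_tool:
  commands:
    - {"linear": [0,0,0],"dr": [0,0,0],"jaw": 0.6}
    - {"linear": [0,0,0],"dr": [0,0,0],"jaw": 0.3}
    - {"linear": [0,0,0],"dr": [0,0,0],"jaw": 0.3}
    - {"linear": [0,0,-0.02],"dr": [0,0,0],"jaw": 0.3}
    - {"linear": [0,0,-0.05],"dr": [0,0,0],"jaw": 0.2}
    - {"linear": [0,0,-0.045],"dr": [0,0,0],"jaw": 0}

```text
clock: 19.12
tcp_pos: [0.649, 0.1102, 0.1373]
orientation: [1.777, 2.59, -0.007]
contact_force: [1.9, 0.0, 0.6]
grip_width: 0.0839
```

```bash
python3 -c "
from h import *
plan([.480,.2965,.13],174.1,8)"
```

```text
t 19.12 now [0.649  0.1102 0.1373] psi 111.1 j [ 0.13  0.61 -0.56  1.65  0.37  1.   -0.19] w 0.0839 F [1.9 0.  0.6]
[0.0293, -0.0113, 0.0009] [-0.0, 0.0, -7.9]
[0.0306, -0.0072, 0.0009] [-0.0, 0.0, -7.9]
[0.0313, -0.0029, 0.0009] [-0.0, 0.0, -7.9]
[0.0314, 0.0014, 0.0009] [-0.0, 0.0, -7.9]
[0.0309, 0.0057, 0.0009] [-0.0, 0.0, -7.9]
[0.0299, 0.0098, 0.0009] [-0.0, 0.0, -7.9]
[0.0282, 0.0138, 0.0009] [-0.0, 0.0, -7.9]
[0.0261, 0.0176, 0.0009] [-0.0, 0.0, -7.9]
```

>>> drive_tool:
  commands:
    - {"linear": [0.0295,-0.0115,0],"dr": [0,0,-7.9],"jaw": 0}
    - {"linear": [0.0305,-0.007,0],"dr": [0,0,-7.9],"jaw": 0}
    - {"linear": [0.0315,-0.003,0],"dr": [0,0,-7.9],"jaw": 0}
    - {"linear": [0.0315,0.0015,0],"dr": [0,0,-7.9],"jaw": 0}
    - {"linear": [0.031,0.0055,0],"dr": [0,0,-7.9],"jaw": 0}
    - {"linear": [0.03,0.01,0],"dr": [0,0,-7.9],"jaw": 0}
    - {"linear": [0.02,0.01,0],"dr": [0,0,-6],"jaw": 0}
    - {"linear": [0.01,0.006,0],"dr": [0,0,-4],"jaw": 0}

```text
clock: 20.12
tcp_pos: [0.4991, 0.2801, 0.1538]
orientation: [0.266, 3.109, 0.002]
contact_force: [0.5, -0.1, -0.0]
grip_width: 0.0856
```

```bash
python3 -c "
from h import *
plan([.480,.2965,.06],174.1,3)"
```

```text
t 20.12 now [0.4991 0.2801 0.1538] psi 170.2 j [ 0.03  0.53 -0.86  1.85  0.5   0.97  0.35] w 0.0856 F [ 0.5 -0.1 -0. ]
[0.0079, 0.0042, 0.0311] [0.0, 0.4, -1.3]
[0.0076, 0.0044, 0.0312] [0.0, 0.4, -1.3]
[0.0072, 0.0046, 0.0312] [0.0, 0.4, -1.3]
```

>>> drive_tool:
  commands:
    - {"linear": [0.011,0.006,0.03],"dr": [0,0.5,-2],"jaw": 0}
    - {"linear": [0.01,0.006,0.035],"dr": [0,0.4,-1.8],"jaw": 0}
    - {"linear": [0,0,0.02],"dr": [0,0,0],"jaw": 0}
    - {"linear": [0,0,0.002],"dr": [0,0,0],"jaw": 0}

```text
clock: 20.62
tcp_pos: [0.4836, 0.2979, 0.0704]
orientation: [0.158, 3.123, 0.008]
contact_force: [0.2, 0.2, 0.4]
grip_width: 0.0853
```

```bash
python3 -c "
from h import *
plan([.480,.2965,.0144],174.1,2)
im=viewer.grab_frame('scene')[110:270,220:420];cv2.imwrite('pics/a9.png',cv2.resize(im[:,:,::-1],None,fx=3.7,fy=3.7))"
```

```text
t 20.62 now [0.4836 0.2979 0.0704] psi 174.2 j [-0.06  0.64 -0.8   1.91  0.62  0.84  0.28] w 0.0853 F [0.2 0.2 0.4]
[0.0021, -0.001, 0.028] [0.2, 0.4, 0.0]
[0.0019, -0.0009, 0.028] [0.2, 0.4, 0.0]
```

View pics/a9.png

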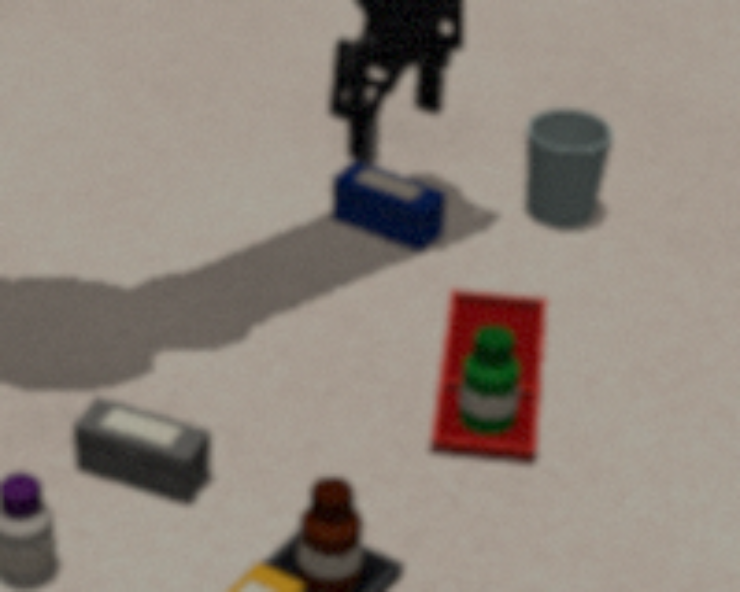

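The green bottle is upright in the red short bay at (490,385), and the jaw stands above the blue box at (388,205). Descending.

>>> drive_tool:
  commands:
    - {"linear": [0.003,-0.002,0.028],"dr": [0.3,0.6,0],"jaw": 0}
    - {"linear": [0,0,0.02],"dr": [0,0,0],"jaw": 0}
    - {"linear": [0,0,0.004],"dr": [0,0,0],"jaw": 0}

```text
clock: 21.05
tcp_pos: [0.4852, 0.2977, 0.0214]
orientation: [0.164, 3.127, 0.006]
contact_force: [-0.1, -0.3, -0.3]
grip_width: 0.0849
```

```bash
python3 -c "
from h import *
plan([.480,.2965,.0144],174.1,1)"
```

```text
t 21.05 now [0.4852 0.2977 0.0214] psi 174.0 j [-0.1   0.71 -0.74  1.93  0.69  0.77  0.22] w 0.0849 F [-0.1 -0.3 -0.3]
[0.0051, -0.0017, 0.0069] [0.3, 0.6, -0.1]
```

>>> drive_tool:
  commands:
    - {"linear": [0.005,-0.0015,0.005],"dr": [0.3,0.5,0],"jaw": 0}
    - {"linear": [0,0,0],"dr": [0,0,0],"jaw": 0.3}
    - {"linear": [0,0,0],"dr": [0,0,0],"jaw": 0.5}
    - {"linear": [0,0,0],"dr": [0,0,0],"jaw": 1}
    - {"linear": [0,0,0],"dr": [0,0,0],"jaw": 1}
    - {"linear": [0,0,0],"dr": [0,0,0],"jaw": 1}

```text
clock: 21.8
tcp_pos: [0.4812, 0.2977, 0.0185]
orientation: [0.165, 3.133, 0.001]
contact_force: [0.6, -0.2, -1.4]
grip_width: 0.033
```

>>> drive_tool:
  commands:
    - {"linear": [0,0,-0.03],"dr": [0,0,0],"jaw": 1}
    - {"linear": [0,0,-0.05],"dr": [0,0,0],"jaw": 1}
    - {"linear": [0,0,-0.035],"dr": [0,0,0],"jaw": 1}

```text
clock: 22.18
tcp_pos: [0.4787, 0.2959, 0.133]
orientation: [-0.164, -3.135, 0.005]
contact_force: [0.1, 0.7, -0.1]
grip_width: 0.033
```

```bash
python3 -c "
from h import *
plan([.6182,.191,.13],111.2,7)"
```

```text
t 22.18 now [0.4787 0.2959 0.133 ] psi 174.0 j [-0.01  0.56 -0.87  1.87  0.52  0.96  0.35] w 0.033 F [ 0.1  0.7 -0.1]
[-0.0214, -0.0128, 0.0004] [-0.0, -0.0, 9.0]
[-0.0231, -0.0093, 0.0004] [-0.0, -0.0, 9.0]
[-0.0243, -0.0056, 0.0004] [-0.0, -0.0, 9.0]
[-0.0249, -0.0017, 0.0004] [-0.0, -0.0, 9.0]
[-0.0248, 0.0022, 0.0004] [-0.0, -0.0, 9.0]
[-0.0242, 0.006, 0.0004] [-0.0, -0.0, 9.0]
[-0.023, 0.0097, 0.0004] [-0.0, -0.0, 9.0]
```

>>> drive_tool:
  commands:
    - {"linear": [-0.0215,-0.013,0],"dr": [0,0,9],"jaw": 1}
    - {"linear": [-0.023,-0.0095,0],"dr": [0,0,9],"jaw": 1}
    - {"linear": [-0.0245,-0.0055,0],"dr": [0,0,9],"jaw": 1}
    - {"linear": [-0.025,-0.0015,0],"dr": [0,0,9],"jaw": 1}
    - {"linear": [-0.025,0.002,0],"dr": [0,0,9],"jaw": 1}
    - {"linear": [-0.024,0.006,0],"dr": [0,0,9],"jaw": 1}
    - {"linear": [-0.014,0.006,0],"dr": [0,0,5],"jaw": 1}
    - {"linear": [-0.004,0.002,0],"dr": [0,0,2],"jaw": 1}

```text
clock: 23.18
tcp_pos: [0.6164, 0.1897, 0.1356]
orientation: [1.776, 2.59, -0.001]
contact_force: [-0.9, 0.7, -1.3]
grip_width: 0.0334
```

```bash
python3 -c "
from h import *
plan([.6182,.191,.10],111.2,3)"
```

```text
t 23.18 now [0.6164 0.1897 0.1356] psi 111.1 j [ 0.01  0.59 -0.57  1.68  0.37  0.98 -0.33] w 0.0334 F [-0.9  0.7 -1.3]
[0.0002, 0.0007, 0.0119] [-0.0, 0.0, -0.0]
[0.0002, 0.0007, 0.0119] [-0.0, 0.0, -0.0]
[0.0002, 0.0007, 0.0119] [-0.0, 0.0, -0.0]
```

>>> drive_tool:
  commands:
    - {"linear": [0.0005,0.002,0.02],"dr": [0,0,0],"jaw": 1}
    - {"linear": [0,0,0.025],"dr": [0,0,0],"jaw": 1}
    - {"linear": [0,0,0.01],"dr": [0,0,0],"jaw": 1}
    - {"linear": [0,0,0],"dr": [0,0,0],"jaw": 1}

```text
clock: 23.68
tcp_pos: [0.6152, 0.1929, 0.0758]
orientation: [-1.766, -2.596, 0.004]
contact_force: [-0.2, 0.3, -1.6]
grip_width: 0.0333
```

```bash
python3 -c "
from h import *
plan([.6182,.191,.023],111.2,3)
im=viewer.grab_frame('scene')[110:270,220:420];cv2.imwrite('pics/b1.png',cv2.resize(im[:,:,::-1],None,fx=3.7,fy=3.7))"
```

```text
t 23.68 now [0.6152 0.1929 0.0758] psi 111.5 j [-0.02  0.66 -0.54  1.72  0.42  0.88 -0.36] w 0.0333 F [-0.2  0.3 -1.6]
[-0.001, 0.0008, 0.0176] [-0.1, -0.0, 0.1]
[-0.001, 0.0007, 0.0176] [-0.1, -0.0, 0.1]
[-0.001, 0.0007, 0.0176] [-0.1, -0.0, 0.1]
```

View pics/b1.png

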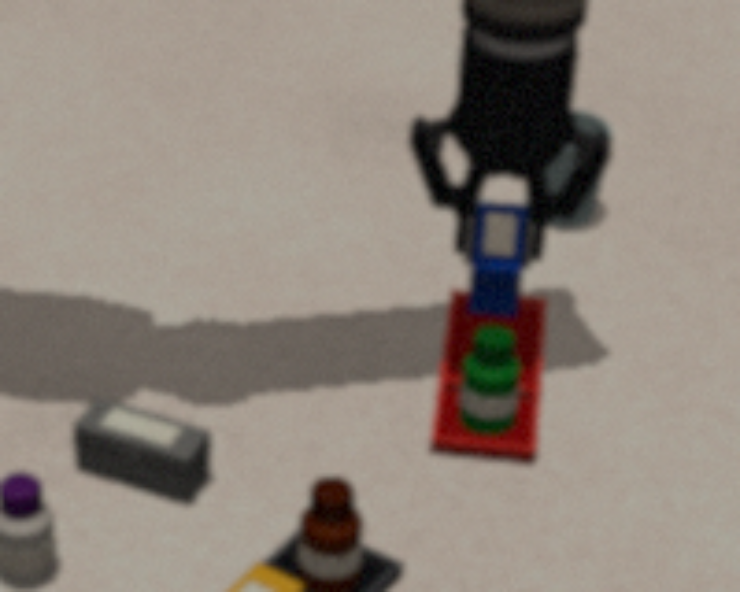

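>>> drive_tool:
  commands:
    - {"linear": [-0.002,0.002,0.022],"dr": [0,0,0],"jaw": 1}
    - {"linear": [0,0,0.016],"dr": [0,0,0],"jaw": 1}
    - {"linear": [0,0,0.005],"dr": [0,0,0],"jaw": 1}
    - {"linear": [0,0,0.002],"dr": [0,0,0],"jaw": 1}

```text
clock: 24.22
tcp_pos: [0.6187, 0.1922, 0.0291]
orientation: [-1.766, -2.597, 0.001]
contact_force: [-1.0, -0.8, -0.9]
grip_width: 0.0332
```

```bash
python3 -c "
from h import *
plan([.6182,.191,.0225],111.2,1)"
```

```text
t 24.23 now [0.6187 0.1922 0.0291] psi 111.6 j [-0.04  0.72 -0.51  1.73  0.46  0.81 -0.39] w 0.0332 F [-1.  -0.8 -0.9]
[-0.001, -0.001, 0.0066] [-0.1, -0.0, 0.4]
```

>>> drive_tool:
  commands:
    - {"linear": [-0.001,-0.001,0.003],"dr": [0,0,0],"jaw": 1}
    - {"linear": [0,0,0.0015],"dr": [0,0,0],"jaw": 1}
    - {"linear": [0,0,0.001],"dr": [0,0,0],"jaw": 1}

```text
clock: 24.6
tcp_pos: [0.6187, 0.1911, 0.0241]
orientation: [-1.767, -2.598, -0.001]
contact_force: [-0.5, -0.4, -1.6]
grip_width: 0.033
```

>>> drive_tool:
  commands:
    - {"linear": [0,0,0.001],"dr": [0,0,0],"jaw": 1}
    - {"linear": [0,0,0.001],"dr": [0,0,0],"jaw": 1}

```text
clock: 24.85
tcp_pos: [0.619, 0.1912, 0.0224]
orientation: [1.767, 2.597, 0.002]
contact_force: [-0.1, 0.3, 1.0]
grip_width: 0.0335
```

>>> drive_tool:
  commands:
    - {"linear": [0,0,0.001],"dr": [0,0,0],"jaw": 1}
    - {"linear": [0,0,0.0005],"dr": [0,0,0],"jaw": 1}

```text
clock: 25.1
tcp_pos: [0.619, 0.1913, 0.0223]
orientation: [1.766, 2.597, 0.001]
contact_force: [-1.4, -0.4, 2.8]
grip_width: 0.033
```

>>> drive_tool:
  commands:
    - {"linear": [0,0,0.0005],"dr": [0,0,0],"jaw": 1}
    - {"linear": [0,0,0],"dr": [0,0,0],"jaw": 0.6}
    - {"linear": [0,0,0],"dr": [0,0,0],"jaw": 0.3}
    - {"linear": [0,0,0],"dr": [0,0,0],"jaw": 0.3}
    - {"linear": [0,0,-0.02],"dr": [0,0,0],"jaw": 0.3}
    - {"linear": [0,0,-0.05],"dr": [0,0,0],"jaw": 0.2}
    - {"linear": [0,0,-0.06],"dr": [0,0,0],"jaw": 0}
    - {"linear": [0,0,-0.06],"dr": [0,0,0],"jaw": 0}

```text
clock: 26.1
tcp_pos: [0.6166, 0.1905, 0.2156]
orientation: [-1.763, -2.595, 0.007]
contact_force: [1.1, 0.1, -0.6]
grip_width: 0.0859
```

>>> drive_tool:
  commands:
    - {"linear": [0.05,-0.03,0],"dr": [0,0,0],"jaw": 0}
    - {"linear": [0.06,-0.03,0],"dr": [0,0,0],"jaw": 0}
    - {"linear": [0.06,-0.03,0],"dr": [0,0,0],"jaw": 0}
    - {"linear": [0.06,-0.02,0],"dr": [0,0,0],"jaw": 0}
    - {"linear": [0.06,0,0],"dr": [0,0,0],"jaw": 0}
    - {"linear": [0.04,0,0],"dr": [0,0,0],"jaw": 0}
    - {"linear": [0,0,0],"dr": [0,0,0],"jaw": 0}

```text
clock: 26.98
tcp_pos: [0.3961, 0.4626, 0.2339]
orientation: [1.763, 2.591, 0.029]
contact_force: [0.8, -0.6, 0.7]
grip_width: 0.0852
```

```bash
python3 -c "
from h import *
for n in('top','scene'):
    im=viewer.grab_frame(n);cv2.imwrite('pics/e_%s.png'%n,im[:,:,::-1])
    s=im[110:290,110:460] if n=='top' else im[110:340,150:430]
    cv2.imwrite('pics/e_%s_b.png'%n,cv2.resize(s[:,:,::-1],None,fx=800/s.shape[1] if n=='top' else 2.6,fy=800/s.shape[1] if n=='top' else 2.6,interpolation=cv2.INTER_CUBIC))
o=monitor.get_obs();print(o['clock'],o['tcp_pos'],o['contact_force'])"
```

```text
27.075 [0.39892466 0.45923934 0.23331029] [0.19713911 0.65840878 0.30220964]
```

View pics/e_top_b.png

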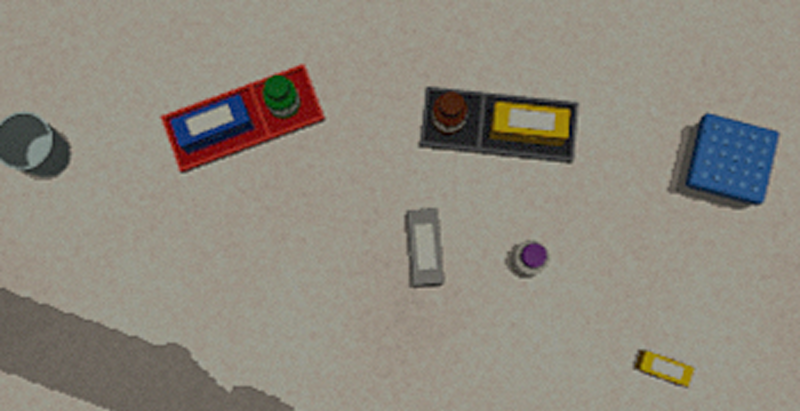

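View pics/e_scene_b.png

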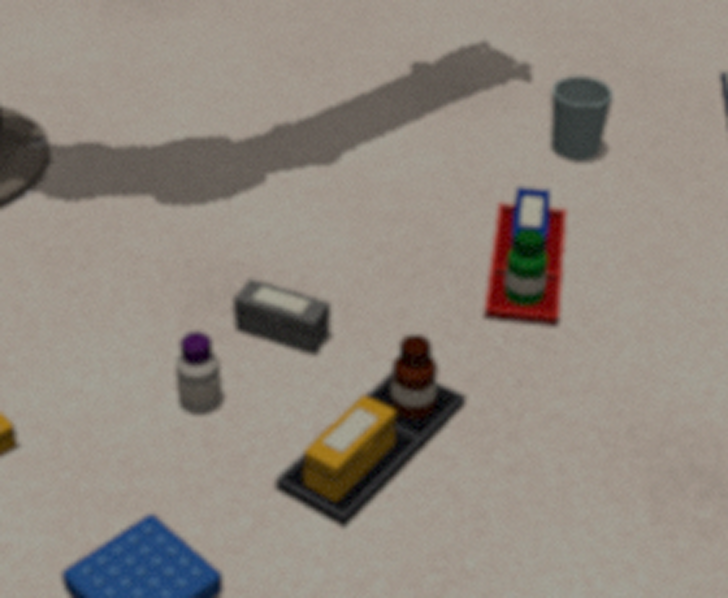

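```bash
python3 -c "
from h import *
T=dict(red=(np.array([630.1,160.2]),111.2),dark=(np.array([623.7,-136.5]),264.1))
for n,t,uv,z in(('blue','red',(211,121),.044),('green','red',(281,86),.074),('yellow','dark',(532,121),.044),('amber','dark',(453,104),.074)):
    p=ray('top',(110+uv[0]/2.286,110+uv[1]/2.286),z)[:2]*1000;a=np.radians(T[t][1]);y=np.array([np.cos(a),np.sin(a)]);x=np.array([y[1],-y[0]]);d=p-T[t][0];print(n,(d@x).round(1),(d@y).round(1))
# undisturbed things: before/after image difference
a=cv2.imread('pics/top0.png');b=cv2.imread('pics/e_top.png')
for n,(u,v) in dict(white=(343,222),grey=(296,218),beaker=(120,172),tip=(430,179)).items():
    r=20 if n in('tip','beaker') else 14
    A=a[v-r:v+r,u-r:u+r].astype(np.float32).mean(2);B=b[v-r:v+r,u-r:u+r].astype(np.float32).mean(2);print(n,cv2.phaseCorrelate(A,B))
"
```

```text
blue -2.4 31.4
green -2.3 -56.3
yellow 1.5 34.8
amber 0.3 -56.0
white ((0.022371040705818857, 0.1689934511461626), 0.9503078063329061)
grey ((-0.10966223496849103, 0.09329156617068612), 0.9710741700066461)
beaker ((-0.03923405157893001, -0.02216000607919355), 0.9913057032227516)
tip ((-0.057220031981245256, -0.08095859541180772), 0.9909559261798858)
```

All four kit things are within about 3 mm of their bay centres, and the other four things haven't moved. Handing in.

```bash
python3 -c "
from bench import monitor,job
print(monitor.get_obs()['qvel'].round(3)); print(job.hand_in())"
```

```text
[ 0.03   0.002  0.03   0.016  0.006 -0.002 -0.   ]
the job is handed in; nothing more can be done
None
```

Both kits are made up and the job was handed in at about 27 s of the 96 s allowed. The yellow slide box and brown bottle are in the dark tray, and the green bottle and blue slide box are in the red tray. Each was lowered until the wrist force showed contact (3–13 N), then released.

**Last checks:** these are from the final top picture, with label and cap centres read by eye. No check failed or disagreed.

| Thing | Across bay (x) | Along tray (y) | Bay centre (y) |
|---|---|---|---|
| Blue box | -2.4 mm | 31.4 mm | 33 mm |
| Green bottle | -2.3 mm | -56.3 mm | -54 mm |
| Yellow box | 1.5 mm | 34.8 mm | 33 mm |
| Brown bottle | 0.3 mm | -56.0 mm | -54 mm |

- **Upright:** all four look upright in both views. I did not measure their tilt or height with numbers.
- **Other things:** the white bottle, grey box, beaker and tip box shifted less than 0.2 px (under 1 mm) between the first and last top pictures.
- **Arm:** it was clear of everything at hand-in, with a little joint motion left (up to 0.03 rad/s).

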